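# Stand the bottles in their drip trays

## Task

On the open front part of the bench three bottles (narrow neck, small screw cap) stand among jars and drip trays. Stand each of these bottles upright in the middle of its own round steel drip tray: the narrowest bottle in the smallest tray, the middle-sized bottle in the medium tray and the widest bottle in the largest tray. Do not tip a bottle over on the way, and leave the three wide-mouthed jars among them standing where they are.

Things in the scene. Friction and masses are not known exactly. Their poses are not given: they have to be found in the camera images.
- narrow_bottle: the narrowest bottle: round, 34 mm across, 100 mm tall with its shoulders and neck; small white screw cap 22 mm across, from 80 to 100 mm above its foot. Loose, stands upright. Origin: centre of its underside, z up
- middle_bottle: the middle-sized bottle: round, 42 mm across, 88 mm tall; white screw cap 26 mm across, from 71 to 88 mm above its foot. Loose, stands upright. Origin: centre of its underside, z up
- wide_bottle: the widest bottle: white, squarish body 51 mm wide, sloping shoulders, 85 mm tall; red screw cap 30 mm across, from 68 to 85 mm above its foot. Loose, stands upright. Origin: centre of its underside, z up
- blue_lid_jar: jar, round, 52 mm across, 104 mm tall, with a blue lid as wide as its body. Loose, to be left alone. Origin: centre of its underside
- amber_lid_jar: jar, round, 58 mm across, 87 mm tall, with an ochre lid as wide as its body. Loose, to be left alone. Origin: centre of its underside
- open_jar: clear jar without a lid, 66 mm across, 86 mm tall. Loose, to be left alone. Origin: centre of its underside
- small_tray: the small drip tray: round, shallow, plain dark steel, 60 mm across outside, 54 mm inside, rim 10 mm high; its flat inner floor lies 3 mm above the table. Fixed in place. Origin: centre of its underside, on the table; z up
- medium_tray: the medium drip tray: round, shallow, plain dark steel, 80 mm across outside, 74 mm inside, rim 10 mm high; its flat inner floor lies 3 mm above the table. Fixed in place. Origin: centre of its underside, on the table; z up
- large_tray: the large drip tray: round, shallow, plain dark steel, 102 mm across outside, 96 mm inside, rim 10 mm high; its flat inner floor lies 3 mm above the table. Fixed in place. Origin: centre of its underside, on the table; z up
There are look-alikes about, which are no part of the job. What is shaped like the narrow_bottle but green is not meant.

How it is judged (in metres and radians):
At the end, for the whole second after the job is handed in: Each bottle stands upright (within 0.1 rad), released and at rest, on the floor of its own tray (narrowest in the smallest, middle in the medium, widest in the largest), its centre within 15 mm of the tray's centre; each jar stands upright within 25 mm of where it was (horizontal distance between narrow_bottle and small_tray below 0.015 m and z of narrow_bottle in the frame of small_tray between 0 and 0.006 m and angle between each of narrow_bottle, middle_bottle, wide_bottle's own z axis and vertical below 0.1 rad and linear speed of each of narrow_bottle, middle_bottle, wide_bottle below 0.03 m/s and horizontal distance between middle_bottle and medium_tray below 0.015 m and z of middle_bottle in the frame of medium_tray between 0 and 0.006 m and horizontal distance between wide_bottle and large_tray below 0.015 m and z of wide_bottle in the frame of large_tray between 0 and 0.006 m and distance of each of blue_lid_jar, amber_lid_jar, open_jar from where it was at the start of the episode below 0.025 m and angle between each of blue_lid_jar, amber_lid_jar, open_jar's own z axis and vertical below 0.15 rad); the robot touches nothing.
It fails at once if a bottle is tipped by more than 0.7 rad (angle between any of narrow_bottle, middle_bottle, wide_bottle's own z axis and vertical above 0.7 rad).
It fails at once if a jar is pushed more than 25 mm from its place or tipped over (distance of any of blue_lid_jar, amber_lid_jar, open_jar from where it was at the start of the episode above 0.025 m or angle between any of blue_lid_jar, amber_lid_jar, open_jar's own z axis and vertical above 0.7 rad).
It also fails if it takes over 77 s, if anything falls off the work surface, if the arm or the gripper's body presses on something with over 40 N, if the wrist force passes 120 N, or if a joint passes its speed limit or range.

## Robot

A 6-joint arm with a two-finger parallel gripper is mounted at the origin on a cart in front of the work surface, level with it; the furniture and walls round the work are solid. World frame = base frame: x ahead of the robot, y to its left, z up, the work surface at z = 0. Lengths are in mm, angles in rad, forces in N, time in s.
With the tool pointing down it reaches from about 350 to 975 mm from the base axis. Payload 7.1 kg.
Tool frame: the origin (TCP) lies at the very end of the fingers, on their centre line; the grasp point (between the pads) lies ctrl.hold_point_z behind it (ctrl.hold_point_z is the distance from the TCP to the grasp point, in mm); z points along the fingers, y is the line along which they close (so a half turn about z gives the same grasp; the last joint's range is limited). The gripper opens to 88 mm and grips with 3 to 60 N. Pads are 20 mm wide; open, the fingers measure 115 mm over their backs; the gripper's body (75 mm by 178 mm) begins 61 mm behind the grasp point.
Start: joints at [1.228, 0.423, 1.63, -0, 1.089, -0.019], TCP at [198.825, 592.514, 222.675] pointing down, gripper open.
Joint ranges: [-3, 3], [-0.9, 2.11], [0.09, 2.58], [-1.31, 4.45], [0.11, 2.69], [-2.54, 2.54]. Speed limits (rad/s): [2.39, 2.39, 3.01, 3.14, 3.14, 3.14].

## Interface

Orientations are given as a rotation vector (axis times angle).
In Python, from workcell import ctrl gives the robot as it stands. The module is installed in compiled form; this text tells all that it offers.
- The arm moves only by the shell command python3 -m creep 'ROWS'. ROWS is JSON, a list of rows, each an object with "translation": the shift along the tool's x, y, z in mm, a list of three; "angular": the turn, a rotation vector about the tool's x, y, z in rad, a list of three; "jaw": the opening, from 0 (shut) to 1 (fully open). A call has exactly 8 rows; each row is the pose to reach, as a shift and turn from the pose commanded when the call began, along the tool's axes at that moment; what a row does not reach only later rows make up. A row lasts 1/8 s, in which the tool goes at most 62.5 mm and 10.7 degrees, less where a joint would pass 70% of its speed; a pose out of reach is approached as far as the arm can. A call with a gripper value outside its range is refused whole. The fingers move at their own pace and stop on an object; the grip force is fixed at half the most. Time passes only in rows, so rows that repeat a pose let the fingers close, or fill a call up. It gives the time, the measured TCP pose, the force, the opening and the grip force at its end, in the units of the state.
- ctrl.get_obs(): the state, without advancing time (a new reading comes with each control period).
- ctrl.get_image(name): name is "scene" or "top" or "wrist"; returns the picture (400x640x3 uint8, red, green, blue); there is no depth.
- ctrl.camera_info(name): a dict with "camera_matrix" (3x3 intrinsics, pixels), "distortion" ([k1, k2, p1, p2, k3] as OpenCV has them; the pictures are not rectified), "world_from_camera" (4x4, takes a point from camera to world coordinates). Camera axes: x right, y up, looking along -z (the intrinsics and any distortion apply to the point x, -y, -z); pixel columns grow to the right and rows downward; lengths in mm; the calibration is good to about 2 mm. A picture is of the moment at which its call begins: read the wrist's pose just before it. camera_info takes no time and is no camera call; for the wrist camera it gives the pose at the moment of the call.
- ctrl.close_job(): hands the job in; it is judged then, once.
Trained networks look in the newest picture that a camera, given by its name, has taken for a name from the list of things; names that differ only in an ending like _2 or _b are one class to them, and where a whole thing is asked for, a point or a joint stands for the part that bears it (a point fixed in the world has none). Each returns a list of dicts, best first, with "score" (0 to 1); they miss things now and then, are a little off and sometimes report something else, mostly with a low value. They report only what shows in the picture. A call takes as long as a camera call. They do not tell look-alikes from the thing itself.
- ctrl.look_for(camera, label): "rect" ([left, top, right, bottom] in pixels, round what is visible of it).
The state is a dict: "t": time; "qpos": joint angles; "qvel": joint speeds; "joint_torque": joint torques, N m; "ee_pos": TCP position; "orientation": TCP orientation; "ft_force": force on the tool from outside, world axes, zero at the start; "moment": the same for the moment, N m; "width": finger opening in mm; "grasp_force": force on a finger pad.
Only numpy, scipy, OpenCV 4.12 (cv2) and the standard library are available. Lean on these libraries where they do the work, as an engineer would, in place of code of your own. Each camera call takes 0.05 s, during which the arm holds its last target. There are 200 camera calls.

## Working session

There is one attempt and no reset: what is moved stays moved. The work goes in short steps, Python scripts to look and compute and a shell command to move; the robot and the scene stay as the last step left them, time stands still between calls to the robot, and variables do not carry over. Pictures are saved under pics/ and viewed, at most 14 in all, crops included, and the job is handed in when it is done.

```bash
mkdir -p pics; python3 - <<'E'
from workcell import ctrl
import cv2
o=ctrl.get_obs();print(o['t'],o['ee_pos'],o['orientation'],ctrl.hold_point_z)
for c in ("top","scene"):
    cv2.imwrite(f"pics/{c}1.png",ctrl.get_image(c)[:,:,::-1])
    i=ctrl.camera_info(c);print(c,i)
    for n in "narrow_bottle middle_bottle wide_bottle blue_lid_jar amber_lid_jar open_jar small_tray medium_tray large_tray".split():
        print(n,[([round(float(v)) for v in d['rect']],round(float(d['score']),2)) for d in ctrl.look_for(c,n)])
E
```

```text
0.0 [198.62339043 592.01407848 221.91076345] [-5.06297176e-01 -3.10024207e+00  2.34023629e-03] 18.700000000000003
top {'camera_matrix': array([[455.95490483,   0.        , 323.9469939 ],
       [  0.        , 455.95490483, 207.01518274],
       [  0.        ,   0.        ,   1.        ]]), 'distortion': array([-0.12955496,  0.        ,  0.        ,  0.        ,  0.        ]), 'world_from_camera': array([[-2.25686058e-02,  9.82442329e-01, -1.85196456e-01,
         3.48396790e+02],
       [-9.99581342e-01, -2.55290967e-02, -1.36163944e-02,
        -7.41537623e+01],
       [-1.81052205e-02,  1.84811619e-01,  9.82607178e-01,
         1.08194460e+03],
       [ 0.00000000e+00,  0.00000000e+00,  0.00000000e+00,
         1.00000000e+00]])}
narrow_bottle [([349, 184, 365, 206], 0.76), ([314, 190, 334, 208], 0.52), ([325, 137, 352, 165], 0.37)]
middle_bottle [([262, 190, 283, 208], 0.67), ([326, 135, 354, 163], 0.51)]
wide_bottle [([325, 135, 354, 164], 0.86)]
blue_lid_jar [([260, 236, 286, 259], 0.78)]
amber_lid_jar [([404, 182, 434, 211], 0.81)]
open_jar [([350, 184, 365, 204], 0.71), ([396,
[... 617 characters left out ...]
7.93996661e-03,  6.95202168e-01,  7.18770411e-01,
         6.71034617e+02],
       [ 0.00000000e+00,  0.00000000e+00,  0.00000000e+00,
         1.00000000e+00]])}
narrow_bottle [([354, 207, 373, 250], 0.76), ([319, 190, 333, 230], 0.68)]
middle_bottle [([268, 170, 289, 210], 0.68)]
wide_bottle [([360, 169, 391, 208], 0.92)]
blue_lid_jar [([219, 191, 255, 247], 0.8)]
amber_lid_jar [([404, 237, 447, 299], 0.64)]
open_jar [([357, 288, 401, 350], 0.94)]
small_tray [([179, 201, 207, 224], 0.96)]
medium_tray [([220, 192, 254, 245], 0.67), ([267, 253, 310, 290], 0.66), ([357, 285, 402, 348], 0.32)]
large_tray [([221, 164, 268, 194], 0.78), ([272, 167, 287, 207], 0.72), ([179, 202, 205, 223], 0.64)]
```

```bash
python3 - <<'E'
import cv2
a=cv2.imread("pics/top1.png")[110:300,180:460];cv2.imwrite("pics/topc.png",cv2.resize(a,None,fx=2.8,fy=2.8,interpolation=2))
a=cv2.imread("pics/scene1.png")[130:360,160:480];cv2.imwrite("pics/scenec.png",cv2.resize(a,None,fx=2.5,fy=2.5,interpolation=2))
E
```

```text
(no output)
```

View pics/topc.png

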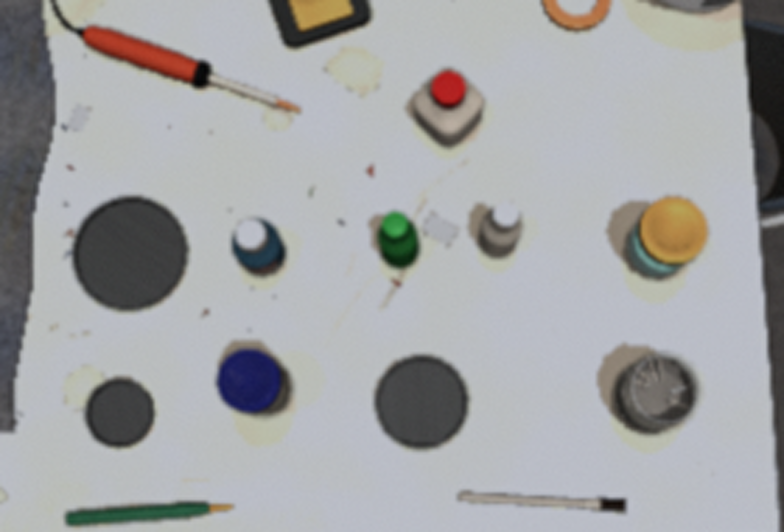

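View pics/scenec.png

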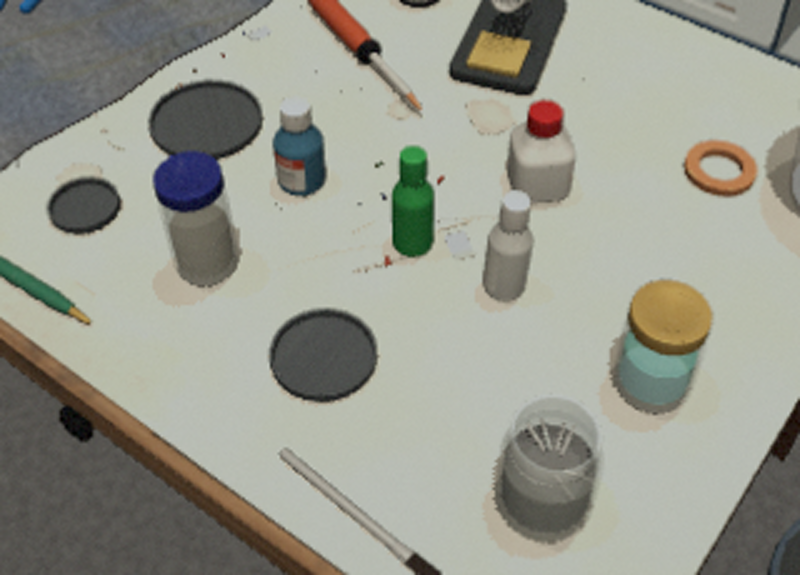

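View pics/scene1.png

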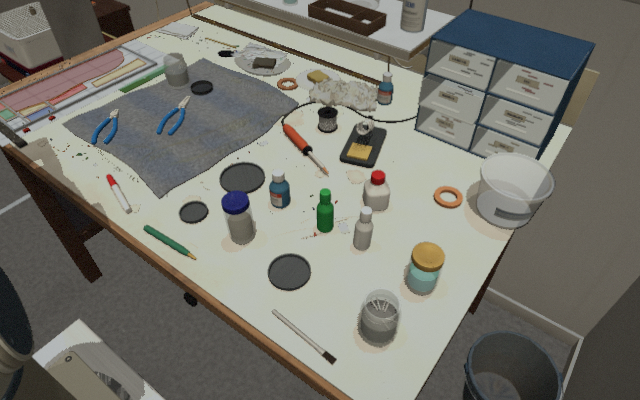

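The grey-white bottle with the white cap at top px (361,186) is the narrow one, and the green one beside it at (321,190) is the look-alike. The blue bottle at (270,194) is the middle one. The white bottle with the red cap at (340,141) is the wide one, turned about 45°. The trays are at (223,257) small, (330,254) medium and (226,200) large.

```bash
cat > h.py <<'E'
import numpy as np, cv2
from workcell import ctrl
def ray(cam,uv,z,info=None):
    i=info or ctrl.camera_info(cam);T=np.array(i['world_from_camera'])
    p=cv2.undistortPoints(np.array([[uv]],float),np.array(i['camera_matrix']),np.array(i['distortion']))[0,0]
    d=T[:3,:3]@[p[0],-p[1],-1];return T[:3,3]+d*(z-T[2,3])/d[2]
def proj(cam,P,info=None):
    i=info or ctrl.camera_info(cam);T=np.linalg.inv(np.array(i['world_from_camera']))
    F=np.diag([1,-1,-1.]);q=(F@(T[:3,:3]@np.array(P,float).T+T[:3,3:4])).T
    return cv2.projectPoints(q,np.zeros(3),np.zeros(3),np.array(i['camera_matrix']),np.array(i['distortion']))[0][:,0]
E
python3 - <<'E'
from h import *
im=cv2.imread("pics/top1.png");hsv=cv2.cvtColor(im,cv2.COLOR_BGR2HSV).astype(int);b,g,r=[im[:,:,k].astype(int) for k in range(3)]
H,S,V=[hsv[:,:,k] for k in range(3)]
def cen(m,uv,R):
    yy,xx=np.mgrid[:400,:640];m=(m&(np.hypot(xx-uv[0],yy-uv[1])<R)).astype(np.uint8)
    n,l,st,c=cv2.connectedComponentsWithStats(m)
    k=1+np.argmax(st[1:,4]);return c[k],st[k]
for n,m,uv,R,z in [("small",V<95,(223,257),17,10),("medium",V<95,(330,254),22,10),("large",V<95,(226,200),26,10),
 ("widecap",(S>150)&(r>120),(340,141),12,83),("greencap",(S>100),(321,189),7,98),("blue",(S>100),(269,246),16,102),("amber",(S>100)&(V>150),(420,192),18,85)]:
    c,s=cen(m,uv,R);print(n,c.round(1),s,ray("top",c,z).round(1))
for n,u,us,z in [("narrowcap",(360.7,186.1),(366,211),99),("midcap",(269.6,193.9),(278,175),87),("open",(414,250),(381,301),86)]:
    print(n,ray("top",u,z).round(1),ray("scene",us,z).round(1))
# feet/outline centres from the scene camera detections
for n,us,z in [("widecap",(377.5,177),83),("small",(193.5,211.8),8),("medium",(289,272),8),("large",(242.5,178),8)]: print(n,ray("scene",us,z).round(1))
for n,(x0,y0,x1,y1) in dict(narrow=(345,178,372,210),mid=(258,183,288,212)).items():
    a=im[y0:y1,x0:x1];cv2.imwrite(f"pics/{n}.png",cv2.resize(a,None,fx=12,fy=12,interpolation=0))
    print(n);print(V[y0:y0+16,x0:x1])
E
```

```text
small [222.4 257. ] [211 245  24  25 468] [435.9 184.4  10. ]
medium [330.1 253.1] [314 237  33  33 843] [439.8 -71.2  10. ]
large [225.9 200.1] [ 206  180   41   41 1277] [573.6 177.9  10. ]
widecap [339.7 141. ] [334 136  12  11 103] [ 690.1 -100.    83. ]
greencap [321. 191.] [316 186  12  10  87] [570.1 -54.8  98. ]
blue [268.7 245.6] [258 235  22  22 386] [451.3  61.  102. ]
amber [420.2 191.6] [409 181  23  22 420] [ 566. -277.   85.]
narrowcap [ 578.6 -142.9   99. ] [ 576.5 -144.    99. ]
midcap [569.   60.8  87. ] [564.3  55.3  87. ]
open [ 435.2 -255.4   86. ] [ 440.3 -260.9   86. ]
widecap [ 683.1 -103.9   83. ]
small [435.3 182.7   8. ]
medium [437.8 -73.7   8. ]
large [572.5 174.6   8. ]
narrow
[[190 190 190 190 190 190 188 188 189 189 189 189 189 188 188 188 189 188
  190 190 190 190 191 189 192 191 191]
 [190 192 190 189 190 189 188 190 190 189 190 189 188 189 188 190 188 190
  190 190 190 190 190 190 190 190 191]
 [192 191 190 190 190 189 190 190 189 190 189 190 189 189 189 189 189 188
  188 190 189 190 190 189 190 191 189]
 [192 190 190 189 187 186 186 185 188 190 189
[... 2729 characters left out ...]
197 200 200 193 150  81
   59  62  74 121 168 189 189 188 188 189 189 192]
 [190 190 191 188 164 130 154 191 198 198 198 198 198 198 200 190 148  82
   62  63  66  94 148 183 189 189 188 189 188 189]
 [190 189 189 186 155 108 143 189 201 199 199 198 198 199 194 175 127  76
   62  67  67  74 120 168 188 189 190 189 188 188]
 [191 189 191 185 150  95 117 168 192 198 198 200 199 196 179 142  97  65
   64  68  67  64  87 145 183 190 189 188 189 189]
 [190 191 191 186 150  88  84 125 160 183 194 194 190 177 144 109  72  63
   69  71  70  61  65 118 168 188 190 189 188 189]
 [189 189 190 186 151  87  63  79 107 136 151 154 150 130 101  75  66  68
   70  73  70  59  48  86 150 184 189 189 189 189]]
```

```bash
cat > go.py <<'E'
import sys
from h import *
from scipy.spatial.transform import Rotation as Ro
# go.py x y z closing_angle_deg : shift in tool axes, turn about the tool axes (tool straight down)
x,y,z,a=map(float,sys.argv[1:5]);o=ctrl.get_obs()
R=Ro.from_rotvec(o['orientation']);best=None
for k in (0,180):
    t=np.radians(a+k);yv=np.array([np.cos(t),np.sin(t),0]);zv=np.array([0,0,-1.]);G=Ro.from_matrix(np.c_[np.cross(yv,zv),yv,zv])
    w=(R.inv()*G).as_rotvec()
    if best is None or np.linalg.norm(w)<np.linalg.norm(best):best=w
s=R.inv().apply(np.array([x,y,z])-o['ee_pos'])
print("t",round(o['t'],2),"at",o['ee_pos'].round(1),"yaxis",R.apply([0,1,0]).round(3),"shift",s.round(1),"turn",best.round(3),"len",np.linalg.norm(s).round(),"q",o['qpos'].round(2),"w",o['width'],o['grasp_force'])
E
python3 -m creep '[{"translation":[-42,-41,5],"angular":[0,0,0.156],"jaw":0.85},{"translation":[-85,-82,10],"angular":[0,0,0.312],"jaw":0.85},{"translation":[-127,-123,15],"angular":[0,0,0.468],"jaw":0.85},{"translation":[-170,-165,20],"angular":[0,0,0.624],"jaw":0.85},{"translation":[-212,-206,25],"angular":[0,0,0.78],"jaw":0.85},{"translation":[-254,-247,30],"angular":[0,0,0.936],"jaw":0.85},{"translation":[-297,-288,35],"angular":[0,0,1.09],"jaw":0.85},{"translation":[-339,-329,40],"angular":[0,0,1.247],"jaw":0.85}]'
python3 go.py 578 -143 160 0
```

```text
t: 2.0
ee_pos: [416.5, 171.1, 182.9]
orientation: [2.227, 2.216, 0.002]
ft_force: [0.5, 1.1, 0.6]
width: 74.8
grasp_force: 0.0
t 2.0 at [416.5 171.1 182.9] yaxis [ 1.    -0.005  0.001] shift [-313.3  163.1   23. ] turn [ 0.001 -0.    -0.005] len 354.0 q [ 0.36  0.22  2.04 -0.    0.88  0.37] w 74.78779559935323 0.0
```

```bash
python3 -m creep '[{"translation":[-50,26,0],"angular":[0,0,0],"jaw":0.85},{"translation":[-100,52,0],"angular":[0,0,0],"jaw":0.85},{"translation":[-150,78,0],"angular":[0,0,0],"jaw":0.85},{"translation":[-200,104,0],"angular":[0,0,0],"jaw":0.85},{"translation":[-250,130,0],"angular":[0,0,0],"jaw":0.85},{"translation":[-300,156,10],"angular":[0,0,0],"jaw":0.85},{"translation":[-313,163,20],"angular":[0,0,0],"jaw":0.85},{"translation":[-313,163,23],"angular":[0,0,0],"jaw":0.85}]'
python3 go.py 578 -143 28 0
python3 - <<'E'
from h import *
i=ctrl.camera_info("wrist");cv2.imwrite("pics/w1.png",ctrl.get_image("wrist")[:,:,::-1])
print([(d['rect'],d['score']) for d in ctrl.look_for("wrist","narrow_bottle")])
print(proj("wrist",[[578,-143,100],[578,-143,0]],i))
E
```

```text
t: 3.0
ee_pos: [577.9, -140.4, 158.6]
orientation: [-2.222, -2.219, 0.001]
ft_force: [-0.2, -0.2, -0.2]
width: 74.7
grasp_force: 0.0
t 3.0 at [ 577.9 -140.4  158.6] yaxis [ 1.    -0.001 -0.002] shift [ -2.7   0.4 130.6] turn [-0.002 -0.001 -0.001] len 131.0 q [-0.26  0.46  1.74  0.    0.94 -0.26] w 74.66715789697523 0.0
[([295.1, 70.2, 339.6, 118.9], 0.62), ([304.7, 171.5, 347.0, 230.7], 0.58)]
[[323.34666236 217.60128938]
 [323.48380655 187.94163999]]
```

View pics/w1.png

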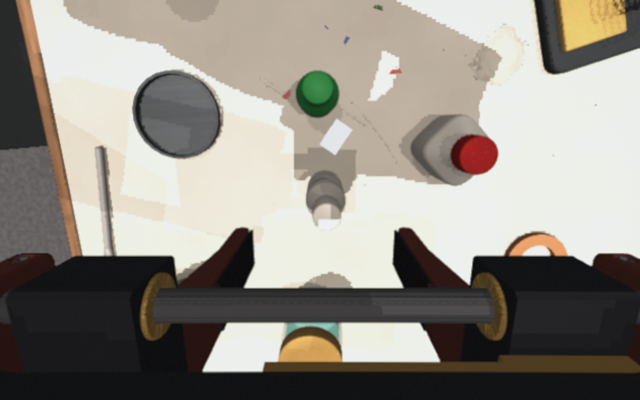

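The wrist picture shows the narrow bottle's cap at (327,216), against a predicted (323,218), so the estimate holds to about 2 mm. The medium tray is centred at (177,113) and the red cap is at (474,155).

```bash
python3 - <<'E'
from h import *
# arm has not moved since w1.png
print("narrow",ray("wrist",(327,216),99),"wide",ray("wrist",(474,155),83),"medium",ray("wrist",(177.5,113.5),9),"green",ray("wrist",(317.5,88),99))
E
python3 -m creep '[{"translation":[-3,2,20],"angular":[0,0,0],"jaw":0.85},{"translation":[-3,2,45],"angular":[0,0,0],"jaw":0.85},{"translation":[-3,2,70],"angular":[0,0,0],"jaw":0.85},{"translation":[-3,2,95],"angular":[0,0,0],"jaw":0.85},{"translation":[-3,2,115],"angular":[0,0,0],"jaw":0.85},{"translation":[-3,2,130],"angular":[0,0,0],"jaw":0.85},{"translation":[-3,2,130],"angular":[0,0,0],"jaw":0.85},{"translation":[-3,2,130],"angular":[0,0,0],"jaw":0.3}]'
python3 -m creep '[{"translation":[0,0,0],"angular":[0,0,0],"jaw":0.2},{"translation":[0,0,0],"angular":[0,0,0],"jaw":0.2},{"translation":[0,0,0],"angular":[0,0,0],"jaw":0.2},{"translation":[0,0,0],"angular":[0,0,0],"jaw":0.2},{"translation":[0,0,0],"angular":[0,0,0],"jaw":0.2},{"translation":[0,0,0],"angular":[0,0,0],"jaw":0.2},{"translation":[0,0,0],"angular":[0,0,0],"jaw":0.2},{"translation":[0,0,-10],"angular":[0,0,0],"jaw":0.2}]'
```

```text
narrow [ 580.13330303 -140.76498336   99.        ] wide [687.64149908 -98.88410534  83.        ] medium [441.53165351 -69.00158896   9.        ] green [573.62748505 -53.72666673  99.        ]
t: 4.1
ee_pos: [581.0, -143.3, 30.2]
orientation: [2.221, 2.221, 0.001]
ft_force: [-0.3, 0.5, 0.1]
width: 67.8
grasp_force: 0.0
t: 5.1
ee_pos: [579.8, -143.0, 39.1]
orientation: [-2.22, -2.22, 0.001]
ft_force: [-0.9, -0.3, -1.5]
width: 33.2
grasp_force: 29.7
```

```bash
python3 -m creep '[{"translation":[0,0,-20],"angular":[0,0,0],"jaw":0.2},{"translation":[0,0,-50],"angular":[0,0,0],"jaw":0.2},{"translation":[0,0,-85],"angular":[0,0,0],"jaw":0.2},{"translation":[0,0,-115],"angular":[0,0,0],"jaw":0.2},{"translation":[18,-8,-125],"angular":[0,0,0],"jaw":0.2},{"translation":[55,-24,-125],"angular":[0,0,0],"jaw":0.2},{"translation":[95,-42,-125],"angular":[0,0,0],"jaw":0.2},{"translation":[135,-60,-125],"angular":[0,0,0],"jaw":0.2}]'
python3 go.py 436 184 160 0
```

```text
t: 6.1
ee_pos: [518.4, -6.3, 164.3]
orientation: [-2.221, -2.22, 0.001]
ft_force: [-0.3, -0.4, -0.6]
width: 33.3
grasp_force: 29.7
t 6.1 at [518.4  -6.3 164.3] yaxis [ 1.    -0.    -0.001] shift [190.3 -82.5   4.5] turn [-0.001 -0.    -0.   ] len 207.0 q [-0.04  0.35  1.91  0.    0.89 -0.04] w 33.2661954448861 29.731511225982103
```

```bash
python3 -m creep '[{"translation":[38,-16,0],"angular":[0,0,0],"jaw":0.2},{"translation":[76,-33,0],"angular":[0,0,0],"jaw":0.2},{"translation":[114,-49,0],"angular":[0,0,0],"jaw":0.2},{"translation":[150,-65,0],"angular":[0,0,0],"jaw":0.2},{"translation":[178,-77,0],"angular":[0,0,0],"jaw":0.2},{"translation":[190,-82,5],"angular":[0,0,0],"jaw":0.2},{"translation":[190,-82,5],"angular":[0,0,0],"jaw":0.2},{"translation":[190,-82,5],"angular":[0,0,0],"jaw":0.2}]'
python3 go.py 436 184 32 0
python3 - <<'E'
from h import *
i=ctrl.camera_info("wrist");cv2.imwrite("pics/w2.png",ctrl.get_image("wrist")[:,:,::-1])
T=np.linspace(0,2*np.pi,40);ci=lambda x,y,r,z:np.c_[x+r*np.cos(T),y+r*np.sin(T),T*0+z]
im=cv2.imread("pics/w2.png")
for P in (ci(436,184,30,10),ci(573,177,51,10)):
    cv2.polylines(im,[proj("wrist",P,i).round().astype(int).reshape(-1,1,2)],True,(0,255,255),1)
cv2.imwrite("pics/w2o.png",im)
E
```

```text
t: 7.1
ee_pos: [438.5, 181.1, 159.5]
orientation: [-2.222, -2.221, 0.001]
ft_force: [0.1, 0.8, -0.9]
width: 33.1
grasp_force: 29.7
t 7.1 at [438.5 181.1 159.5] yaxis [ 1. -0. -0.] shift [  2.9  -2.5 127.5] turn [-0.  0. -0.] len 128.0 q [ 0.37  0.3   2.   -0.    0.84  0.37] w 33.05361810492751 29.732002335658763
```

View pics/w2o.png

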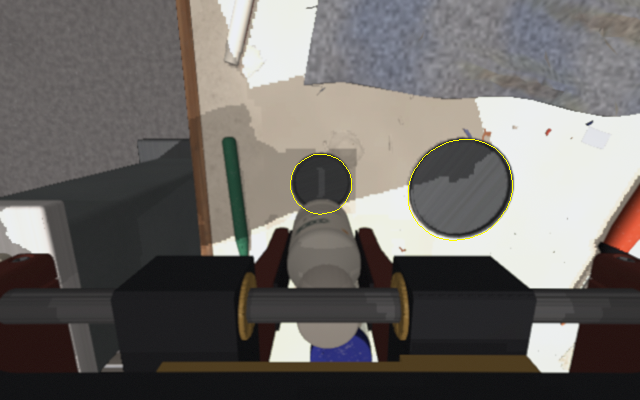

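The projected circles for the small tray (321,184) and the large tray (461,188) lie right on their rims. The bottle hangs upright in the fingers, so I'm lowering it.

```bash
python3 -m creep '[{"translation":[2,-2,20],"angular":[0,0,0],"jaw":0.2},{"translation":[2,-2,45],"angular":[0,0,0],"jaw":0.2},{"translation":[2,-2,70],"angular":[0,0,0],"jaw":0.2},{"translation":[2,-2,92],"angular":[0,0,0],"jaw":0.2},{"translation":[2,-2,108],"angular":[0,0,0],"jaw":0.2},{"translation":[2,-2,116],"angular":[0,0,0],"jaw":0.2},{"translation":[2,-2,121],"angular":[0,0,0],"jaw":0.2},{"translation":[2,-2,124],"angular":[0,0,0],"jaw":0.2}]'
python3 go.py 436 184 32 0
```

```text
t: 8.15
ee_pos: [436.9, 183.8, 35.8]
orientation: [2.221, 2.221, 0.001]
ft_force: [0.4, -0.6, -0.3]
width: 33.2
grasp_force: 29.7
t 8.15 at [436.9 183.8  35.8] yaxis [ 1.    -0.     0.001] shift [ 0.2 -0.9  3.8] turn [ 0.001 -0.    -0.   ] len 4.0 q [0.37 0.53 2.06 0.   0.55 0.37] w 33.21147116292038 29.732010327279568
```

Next I lower slowly, then open and rise.

```bash
python3 -m creep '[{"translation":[0,0,1],"angular":[0,0,0],"jaw":0.2},{"translation":[0,0,2],"angular":[0,0,0],"jaw":0.2},{"translation":[0,0,3],"angular":[0,0,0],"jaw":0.2},{"translation":[0,0,3.5],"angular":[0,0,0],"jaw":0.2},{"translation":[0,0,3.5],"angular":[0,0,0],"jaw":0.45},{"translation":[0,0,3.5],"angular":[0,0,0],"jaw":0.6},{"translation":[0,0,3.5],"angular":[0,0,0],"jaw":0.85},{"translation":[0,0,3.5],"angular":[0,0,0],"jaw":0.85}]'
python3 -m creep '[{"translation":[0,0,0],"angular":[0,0,0],"jaw":0.85},{"translation":[0,0,0],"angular":[0,0,0],"jaw":0.85},{"translation":[0,0,-20],"angular":[0,0,0],"jaw":0.85},{"translation":[0,0,-50],"angular":[0,0,0],"jaw":0.85},{"translation":[0,0,-80],"angular":[0,0,0],"jaw":0.85},{"translation":[0,0,-110],"angular":[0,0,0],"jaw":0.85},{"translation":[0,0,-130],"angular":[0,0,0],"jaw":0.85},{"translation":[0,0,-130],"angular":[0,0,0],"jaw":0.85}]'
python3 go.py 570 60 160 0
```

```text
t: 9.15
ee_pos: [436.5, 183.7, 32.1]
orientation: [-2.221, -2.221, 0.0]
ft_force: [0.0, 0.0, -0.1]
width: 66.1
grasp_force: 0.0
t: 10.15
ee_pos: [437.5, 184.1, 163.4]
orientation: [2.221, 2.22, 0.005]
ft_force: [-0.3, -0.0, 0.1]
width: 74.5
grasp_force: 0.0
t 10.15 at [437.5 184.1 163.4] yaxis [ 1.    -0.     0.003] shift [-124.1  132.5    3.7] turn [ 0.003 -0.001 -0.   ] len 182.0 q [0.37 0.29 2.   0.   0.84 0.37] w 74.4913551795944 0.0
```

```bash
python3 -m creep '[{"translation":[-20,22,0],"angular":[0,0,0],"jaw":0.9},{"translation":[-50,54,0],"angular":[0,0,0],"jaw":0.9},{"translation":[-80,86,0],"angular":[0,0,0],"jaw":0.9},{"translation":[-105,113,0],"angular":[0,0,0],"jaw":0.9},{"translation":[-124,132,3],"angular":[0,0,0],"jaw":0.9},{"translation":[-124,132,3],"angular":[0,0,0],"jaw":0.9},{"translation":[-124,132,3],"angular":[0,0,0],"jaw":0.9},{"translation":[-124,132,3],"angular":[0,0,0],"jaw":0.9}]'
python3 go.py 570 60 28 0
python3 - <<'E'
from h import *
i=ctrl.camera_info("wrist");im=ctrl.get_image("wrist")[:,:,::-1].copy()
T=np.linspace(0,2*np.pi,40);ci=lambda x,y,r,z:np.c_[x+r*np.cos(T),y+r*np.sin(T),T*0+z]
for P in (ci(570,60,13,88),ci(436,184,30,10),ci(436.5,184,11,103)):
    cv2.polylines(im,[proj("wrist",P,i).round().astype(int).reshape(-1,1,2)],True,(0,255,255),1)
cv2.imwrite("pics/w3o.png",im)
E
```

```text
t: 11.15
ee_pos: [567.6, 60.5, 159.0]
orientation: [-2.22, -2.222, 0.001]
ft_force: [0.5, 0.6, 0.1]
width: 79.2
grasp_force: 0.0
t 11.15 at [567.6  60.5 159. ] yaxis [ 1.     0.001 -0.001] shift [ -0.5   2.5 131. ] turn [-0.001 -0.     0.001] len 131.0 q [0.09 0.43 1.8  0.   0.92 0.08] w 79.21503589597303 0.0
```

View pics/w3o.png

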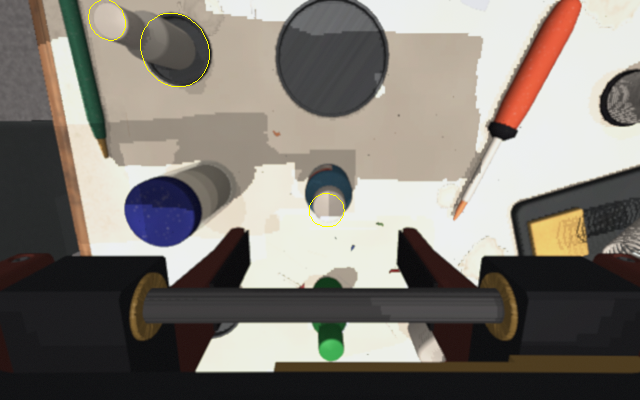

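The narrow bottle stands in the small tray, with its cap at (107,20) and its tray at (176,49) as predicted. The middle bottle's cap is at about (327,207), within 2 mm of the estimate.

```bash
python3 -m creep '[{"translation":[1,2,20],"angular":[0,0,0],"jaw":0.9},{"translation":[1,2,45],"angular":[0,0,0],"jaw":0.9},{"translation":[1,2,70],"angular":[0,0,0],"jaw":0.9},{"translation":[1,2,95],"angular":[0,0,0],"jaw":0.9},{"translation":[1,2,117],"angular":[0,0,0],"jaw":0.9},{"translation":[1,2,132],"angular":[0,0,0],"jaw":0.9},{"translation":[1,2,132],"angular":[0,0,0],"jaw":0.9},{"translation":[1,2,132],"angular":[0,0,0],"jaw":0.4}]'
python3 -m creep '[{"translation":[0,0,0],"angular":[0,0,0],"jaw":0.3},{"translation":[0,0,0],"angular":[0,0,0],"jaw":0.3},{"translation":[0,0,0],"angular":[0,0,0],"jaw":0.3},{"translation":[0,0,0],"angular":[0,0,0],"jaw":0.3},{"translation":[0,0,0],"angular":[0,0,0],"jaw":0.3},{"translation":[0,0,0],"angular":[0,0,0],"jaw":0.3},{"translation":[0,0,0],"angular":[0,0,0],"jaw":0.3},{"translation":[0,0,-10],"angular":[0,0,0],"jaw":0.3}]'
```

```text
t: 12.2
ee_pos: [571.0, 61.0, 27.9]
orientation: [2.221, 2.221, 0.001]
ft_force: [-1.0, 0.3, 1.0]
width: 72.2
grasp_force: 0.0
t: 13.2
ee_pos: [569.4, 60.7, 36.6]
orientation: [-2.22, -2.22, 0.003]
ft_force: [0.1, -0.2, -1.9]
width: 40.9
grasp_force: 30.0
```

```bash
python3 -m creep '[{"translation":[0,0,-20],"angular":[0,0,0],"jaw":0.3},{"translation":[0,0,-50],"angular":[0,0,0],"jaw":0.3},{"translation":[0,0,-85],"angular":[0,0,0],"jaw":0.3},{"translation":[0,0,-115],"angular":[0,0,0],"jaw":0.3},{"translation":[-15,-14,-125],"angular":[0,0,0],"jaw":0.3},{"translation":[-40,-39,-125],"angular":[0,0,0],"jaw":0.3},{"translation":[-65,-63,-125],"angular":[0,0,0],"jaw":0.3},{"translation":[-90,-88,-125],"angular":[0,0,0],"jaw":0.3}]'
python3 -m creep '[{"translation":[-20,-20,0],"angular":[0,0,0],"jaw":0.3},{"translation":[-35,-35,0],"angular":[0,0,0],"jaw":0.3},{"translation":[-42,-42,0],"angular":[0,0,0],"jaw":0.3},{"translation":[-42,-42,0],"angular":[0,0,0],"jaw":0.3},{"translation":[-42,-42,0],"angular":[0,0,0],"jaw":0.3},{"translation":[-42,-42,0],"angular":[0,0,0],"jaw":0.3},{"translation":[-42,-42,0],"angular":[0,0,0],"jaw":0.3},{"translation":[-42,-42,0],"angular":[0,0,0],"jaw":0.3}]'
python3 go.py 440 -71 30 0
python3 - <<'E'
from h import *
i=ctrl.camera_info("wrist");im=ctrl.get_image("wrist")[:,:,::-1].copy()
T=np.linspace(0,2*np.pi,40);ci=lambda x,y,r,z:np.c_[x+r*np.cos(T),y+r*np.sin(T),T*0+z]
for P in (ci(440,-71,40,10),):
    cv2.polylines(im,[proj("wrist",P,i).round().astype(int).reshape(-1,1,2)],True,(0,255,255),1)
cv2.imwrite("pics/w4o.png",im)
E
```

```text
t: 14.2
ee_pos: [479.8, -30.5, 161.7]
orientation: [-2.221, -2.221, 0.002]
ft_force: [-0.7, -0.2, -1.2]
width: 41.2
grasp_force: 30.0
t: 15.2
ee_pos: [440.6, -71.1, 162.1]
orientation: [-2.221, -2.222, 0.0]
ft_force: [-0.3, 0.2, -1.1]
width: 40.8
grasp_force: 30.0
t 15.2 at [440.6 -71.1 162.1] yaxis [ 1.  0. -0.] shift [ 1.000e-01 -6.000e-01  1.321e+02] turn [-0. -0.  0.] len 132.0 q [-0.19  0.26  2.06  0.    0.83 -0.19] w 40.80103194000057 29.95862695388496
```

View pics/w4o.png

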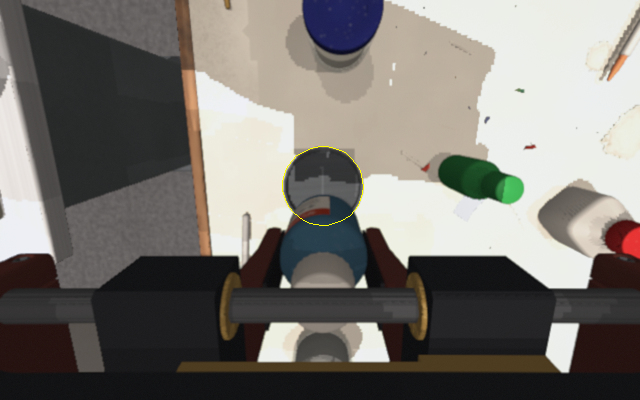

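The medium tray's rim matches the predicted circle at (323,186), with the middle bottle upright above it. Lowering now.

```bash
python3 -m creep '[{"translation":[0,0,20],"angular":[0,0,0],"jaw":0.3},{"translation":[0,0,45],"angular":[0,0,0],"jaw":0.3},{"translation":[0,0,70],"angular":[0,0,0],"jaw":0.3},{"translation":[0,0,92],"angular":[0,0,0],"jaw":0.3},{"translation":[0,0,110],"angular":[0,0,0],"jaw":0.3},{"translation":[0,0,120],"angular":[0,0,0],"jaw":0.3},{"translation":[0,0,126],"angular":[0,0,0],"jaw":0.3},{"translation":[0,0,128],"angular":[0,0,0],"jaw":0.3}]'
python3 go.py 440 -71 30 0
```

```text
t: 16.25
ee_pos: [440.7, -71.3, 34.2]
orientation: [2.221, 2.221, 0.0]
ft_force: [-1.2, -0.7, -1.4]
width: 40.7
grasp_force: 30.0
t 16.25 at [440.7 -71.3  34.2] yaxis [1. 0. 0.] shift [ 0.3 -0.7  4.2] turn [0. 0. 0.] len 4.0 q [-0.19  0.51  2.12 -0.    0.52 -0.19] w 40.68399609014707 29.958764920011163
```

```bash
python3 -m creep '[{"translation":[0,0,1],"angular":[0,0,0],"jaw":0.3},{"translation":[0,0,2],"angular":[0,0,0],"jaw":0.3},{"translation":[0,0,3],"angular":[0,0,0],"jaw":0.3},{"translation":[0,0,4],"angular":[0,0,0],"jaw":0.3},{"translation":[0,0,4],"angular":[0,0,0],"jaw":0.52},{"translation":[0,0,4],"angular":[0,0,0],"jaw":0.65},{"translation":[0,0,4],"angular":[0,0,0],"jaw":0.9},{"translation":[0,0,4],"angular":[0,0,0],"jaw":0.9}]'
python3 -m creep '[{"translation":[0,0,0],"angular":[0,0,0],"jaw":0.9},{"translation":[0,0,0],"angular":[0,0,0],"jaw":0.9},{"translation":[0,0,-20],"angular":[0,0,0],"jaw":0.9},{"translation":[0,0,-50],"angular":[0,0,0],"jaw":0.9},{"translation":[0,0,-80],"angular":[0,0,0],"jaw":1},{"translation":[0,0,-110],"angular":[0,0,0],"jaw":1},{"translation":[0,0,-130],"angular":[0,0,0],"jaw":1},{"translation":[0,0,-130],"angular":[0,0,0],"jaw":1}]'
python3 go.py 688 -100 160 45; python3 go.py 688 -100 160 -45
```

```text
t: 17.25
ee_pos: [440.5, -71.2, 30.2]
orientation: [2.221, 2.221, -0.0]
ft_force: [-0.6, 0.2, -0.2]
width: 72.3
grasp_force: 0.0
t: 18.25
ee_pos: [441.5, -71.4, 161.3]
orientation: [2.219, 2.22, 0.003]
ft_force: [0.2, -0.3, -0.5]
width: 87.7
grasp_force: 0.0
t 18.25 at [441.5 -71.4 161.3] yaxis [1.    0.    0.003] shift [-28.6 246.5   2.2] turn [ 0.003  0.002 -0.785] len 248.0 q [-0.19  0.26  2.06 -0.    0.82 -0.19] w 87.74928068092119 0.0
t 18.25 at [441.5 -71.4 161.3] yaxis [1.    0.    0.003] shift [-28.6 246.5   2.2] turn [ 0.003 -0.001  0.785] len 248.0 q [-0.19  0.26  2.06 -0.    0.82 -0.19] w 87.74928068092119 0.0
```

```bash
python3 -m creep '[{"translation":[-4,36,0],"angular":[0,0,-0.13],"jaw":1},{"translation":[-9,76,0],"angular":[0,0,-0.28],"jaw":1},{"translation":[-14,118,0],"angular":[0,0,-0.43],"jaw":1},{"translation":[-19,160,0],"angular":[0,0,-0.58],"jaw":1},{"translation":[-23,200,0],"angular":[0,0,-0.73],"jaw":1},{"translation":[-27,230,2],"angular":[0,0,-0.785],"jaw":1},{"translation":[-28,246,2],"angular":[0,0,-0.785],"jaw":1},{"translation":[-28,246,2],"angular":[0,0,-0.785],"jaw":1}]'
python3 go.py 688 -100 22 45
python3 - <<'E'
from h import *
i=ctrl.camera_info("wrist");im=ctrl.get_image("wrist")[:,:,::-1].copy()
T=np.linspace(0,2*np.pi,40);ci=lambda x,y,r,z:np.c_[x+r*np.cos(T),y+r*np.sin(T),T*0+z]
d=36;sq=lambda z:np.array([[688+d,-100,z],[688,-100+d,z],[688-d,-100,z],[688,-100-d,z]],float)
for P in (ci(688,-100,15,85),sq(0),ci(440,-71,40,10)):
    cv2.polylines(im,[proj("wrist",P,i).round().astype(int).reshape(-1,1,2)],True,(0,255,255),1)
cv2.imwrite("pics/w5o.png",im)
E
```

```text
t: 19.25
ee_pos: [686.5, -99.2, 156.0]
orientation: [-1.202, -2.9, 0.001]
ft_force: [-1.0, 0.2, 0.2]
width: 87.9
grasp_force: 0.0
t 19.25 at [686.5 -99.2 156. ] yaxis [ 0.707  0.707 -0.001] shift [ -1.9   0.6 134. ] turn [-0.001 -0.002 -0.   ] len 134.0 q [-0.16  0.6   1.51  0.    1.04 -0.95] w 87.88471452692067 0.0
```

View pics/w5o.png

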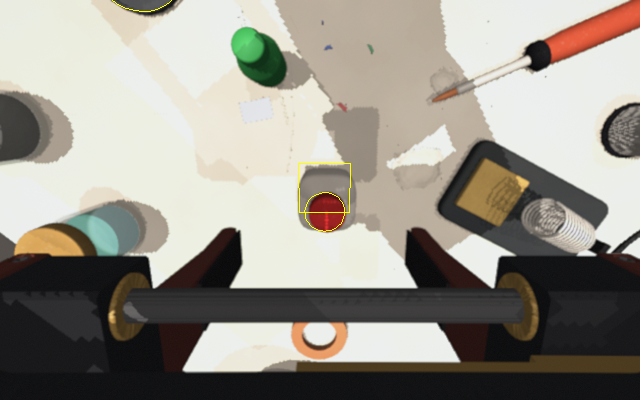

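The red cap sits on the predicted circle at (325,212) and the body's faces are square to the fingers. Descending to grip.

```bash
python3 -m creep '[{"translation":[-2,1,20],"angular":[0,0,0],"jaw":1},{"translation":[-2,1,45],"angular":[0,0,0],"jaw":1},{"translation":[-2,1,70],"angular":[0,0,0],"jaw":1},{"translation":[-2,1,95],"angular":[0,0,0],"jaw":1},{"translation":[-2,1,120],"angular":[0,0,0],"jaw":1},{"translation":[-2,1,136],"angular":[0,0,0],"jaw":1},{"translation":[-2,1,136],"angular":[0,0,0],"jaw":1},{"translation":[-2,1,136],"angular":[0,0,0],"jaw":0.5}]'
python3 -m creep '[{"translation":[0,0,0],"angular":[0,0,0],"jaw":0.4},{"translation":[0,0,0],"angular":[0,0,0],"jaw":0.4},{"translation":[0,0,0],"angular":[0,0,0],"jaw":0.4},{"translation":[0,0,0],"angular":[0,0,0],"jaw":0.4},{"translation":[0,0,0],"angular":[0,0,0],"jaw":0.4},{"translation":[0,0,0],"angular":[0,0,0],"jaw":0.4},{"translation":[0,0,0],"angular":[0,0,0],"jaw":0.4},{"translation":[0,0,-10],"angular":[0,0,0],"jaw":0.4}]'
```

```text
t: 20.3
ee_pos: [689.1, -100.0, 22.8]
orientation: [1.202, 2.901, 0.0]
ft_force: [-0.6, 0.5, -0.6]
width: 81.1
grasp_force: 0.0
t: 21.3
ee_pos: [687.5, -99.8, 31.3]
orientation: [-1.202, -2.9, 0.001]
ft_force: [-0.6, 0.8, -2.1]
width: 49.8
grasp_force: 30.0
```

```bash
python3 -m creep '[{"translation":[0,0,-20],"angular":[0,0,0],"jaw":0.4},{"translation":[0,0,-50],"angular":[0,0,0],"jaw":0.4},{"translation":[0,0,-85],"angular":[0,0,0],"jaw":0.4},{"translation":[0,0,-115],"angular":[0,0,0],"jaw":0.4},{"translation":[14,6,-128],"angular":[0,0,0],"jaw":0.4},{"translation":[40,17,-128],"angular":[0,0,0],"jaw":0.4},{"translation":[75,31,-128],"angular":[0,0,0],"jaw":0.4},{"translation":[110,46,-128],"angular":[0,0,0],"jaw":0.4}]'
python3 -m creep '[{"translation":[35,14,0],"angular":[0,0,0],"jaw":0.4},{"translation":[70,29,0],"angular":[0,0,0],"jaw":0.4},{"translation":[105,43,0],"angular":[0,0,0],"jaw":0.4},{"translation":[135,56,0],"angular":[0,0,0],"jaw":0.4},{"translation":[157,65,0],"angular":[0,0,0],"jaw":0.4},{"translation":[167,69,0],"angular":[0,0,0],"jaw":0.4},{"translation":[167,69,0],"angular":[0,0,0],"jaw":0.4},{"translation":[167,69,0],"angular":[0,0,0],"jaw":0.4}]'
python3 go.py 573 177.5 25 45
python3 - <<'E'
from h import *
i=ctrl.camera_info("wrist");im=ctrl.get_image("wrist")[:,:,::-1].copy()
T=np.linspace(0,2*np.pi,40);ci=lambda x,y,r,z:np.c_[x+r*np.cos(T),y+r*np.sin(T),T*0+z]
for P in (ci(573,177.5,51,10),):
    cv2.polylines(im,[proj("wrist",P,i).round().astype(int).reshape(-1,1,2)],True,(0,255,255),1)
cv2.imwrite("pics/w6o.png",im)
E
```

```text
t: 22.3
ee_pos: [640.7, 12.9, 158.5]
orientation: [-1.201, -2.9, 0.002]
ft_force: [0.1, 0.2, -0.6]
width: 49.5
grasp_force: 30.0
t: 23.3
ee_pos: [574.1, 176.8, 159.9]
orientation: [-1.203, -2.902, 0.001]
ft_force: [0.0, -0.2, -0.7]
width: 49.5
grasp_force: 30.0
t 23.3 at [574.1 176.8 159.9] yaxis [ 0.708  0.707 -0.001] shift [  1.3  -0.2 134.9] turn [-0.001 -0.    -0.001] len 135.0 q [ 0.28  0.47  1.73 -0.    0.95 -0.51] w 49.462912491918146 29.986754022538662
```

View pics/w6o.png

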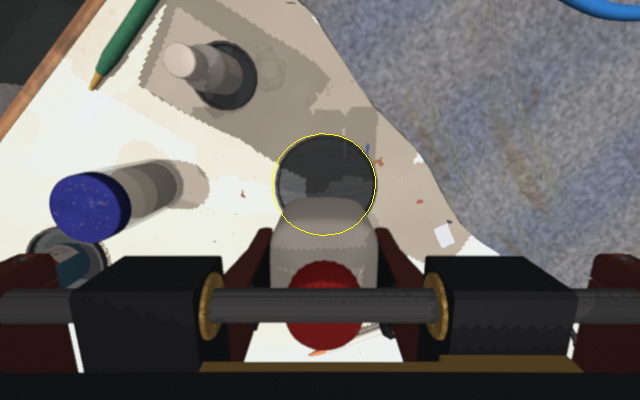

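The large tray matches the circle at (325,185), and the narrow bottle still stands in its tray at (225,75). Lowering now.

```bash
python3 -m creep '[{"translation":[0,0,20],"angular":[0,0,0],"jaw":0.4},{"translation":[1,0,45],"angular":[0,0,0],"jaw":0.4},{"translation":[1,0,70],"angular":[0,0,0],"jaw":0.4},{"translation":[1,0,92],"angular":[0,0,0],"jaw":0.4},{"translation":[1,0,112],"angular":[0,0,0],"jaw":0.4},{"translation":[1,0,123],"angular":[0,0,0],"jaw":0.4},{"translation":[1,0,129],"angular":[0,0,0],"jaw":0.4},{"translation":[1,0,131],"angular":[0,0,0],"jaw":0.4}]'
python3 go.py 573 177.5 25 45
```

```text
t: 24.35
ee_pos: [573.7, 178.0, 29.2]
orientation: [1.203, 2.902, 0.0]
ft_force: [0.8, -0.5, -1.1]
width: 49.8
grasp_force: 30.0
t 24.35 at [573.7 178.   29.2] yaxis [0.707 0.707 0.   ] shift [ 0.2 -0.9  4.2] turn [ 0.  0. -0.] len 4.0 q [ 0.28  0.66  1.78  0.    0.71 -0.5 ] w 49.78297190094047 29.986968571320176
```

```bash
python3 -m creep '[{"translation":[0,0,1],"angular":[0,0,0],"jaw":0.4},{"translation":[0,0,2],"angular":[0,0,0],"jaw":0.4},{"translation":[0,0,3],"angular":[0,0,0],"jaw":0.4},{"translation":[0,0,4],"angular":[0,0,0],"jaw":0.4},{"translation":[0,0,4],"angular":[0,0,0],"jaw":0.62},{"translation":[0,0,4],"angular":[0,0,0],"jaw":0.75},{"translation":[0,0,4],"angular":[0,0,0],"jaw":1},{"translation":[0,0,4],"angular":[0,0,0],"jaw":1}]'
python3 -m creep '[{"translation":[0,0,0],"angular":[0,0,0],"jaw":1},{"translation":[0,0,0],"angular":[0,0,0],"jaw":1},{"translation":[0,0,-20],"angular":[0,0,0],"jaw":1},{"translation":[0,0,-50],"angular":[0,0,0],"jaw":1},{"translation":[0,0,-80],"angular":[0,0,0],"jaw":1},{"translation":[0,0,-110],"angular":[0,0,0],"jaw":1},{"translation":[0,0,-140],"angular":[0,0,0],"jaw":1},{"translation":[0,0,-160],"angular":[0,0,0],"jaw":1}]'
python3 -m creep '[{"translation":[-40,40,0],"angular":[0,0,0],"jaw":1},{"translation":[-80,80,0],"angular":[0,0,0],"jaw":1},{"translation":[-110,110,0],"angular":[0,0,0],"jaw":1},{"translation":[-110,110,0],"angular":[0,0,0],"jaw":1},{"translation":[-110,110,0],"angular":[0,0,0],"jaw":1},{"translation":[-110,110,0],"angular":[0,0,0],"jaw":1},{"translation":[-110,110,0],"angular":[0,0,0],"jaw":1},{"translation":[-110,110,0],"angular":[0,0,0],"jaw":1}]'
python3 - <<'E'
from h import *
im=ctrl.get_image("scene")[:,:,::-1].copy();i=ctrl.camera_info("scene")
a=cv2.resize(im[130:360,160:480],None,fx=2.5,fy=2.5,interpolation=2);cv2.imwrite("pics/s2.png",a)
im=ctrl.get_image("top")[:,:,::-1].copy();cv2.imwrite("pics/t2.png",cv2.resize(im[110:300,180:460],None,fx=2.8,fy=2.8,interpolation=2))
E
```

```text
t: 25.35
ee_pos: [573.5, 178.0, 25.1]
orientation: [-1.203, -2.902, 0.0]
ft_force: [0.1, 0.4, 0.0]
width: 81.1
grasp_force: 0.0
t: 26.35
ee_pos: [574.1, 178.2, 188.3]
orientation: [1.202, 2.9, 0.003]
ft_force: [1.7, 0.5, -0.7]
width: 87.6
grasp_force: 0.0
t: 27.35
ee_pos: [728.7, 178.1, 185.6]
orientation: [1.202, 2.902, 0.0]
ft_force: [-0.3, 0.8, 0.9]
width: 87.9
grasp_force: 0.0
```

View pics/s2.png

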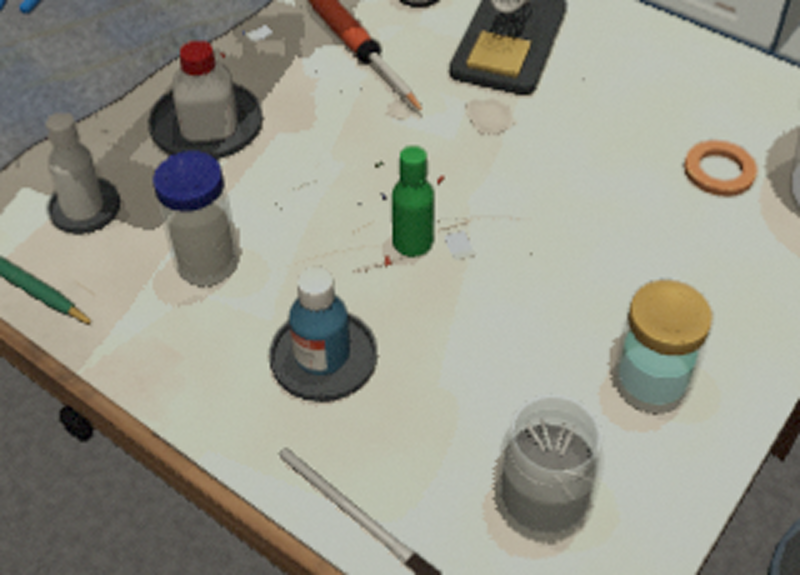

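View pics/t2.png

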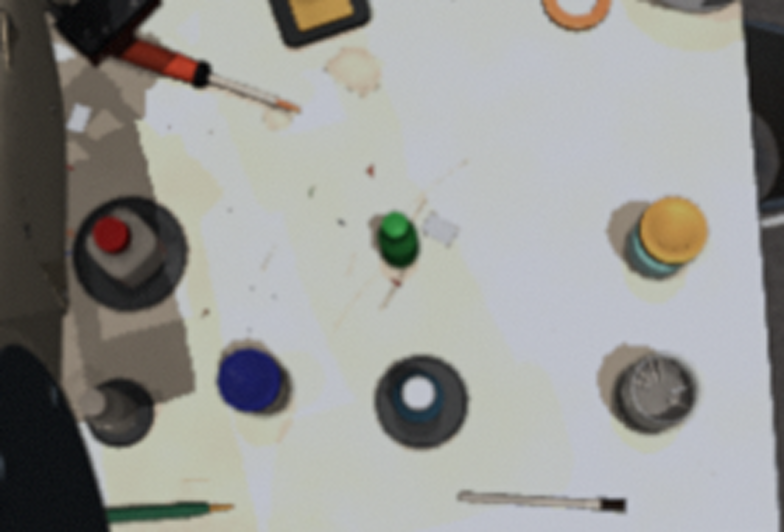

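All three bottles stand upright near the middle of their trays: narrow at (84,205), wide at (205,115) and middle at (320,345) in the scene crop. The jars have not moved and the arm is clear of everything.

```bash
python3 -c "
from h import *
print(ray('top',(180+418/2.8,110+393/2.8),91),ray('top',(180+111/2.8,110+236/2.8),87))
print(ctrl.close_job())"
```

```text
[438.96381193 -69.86661722  91.        ] [571.2750881  174.43856103  87.        ]
the job is handed in; nothing more can be done
None
```

I handed the job in at about 27 s: each of the three bottles stands upright in its own tray, the middle and wide ones measured within about 4 mm of centre and the narrow one judged centred by eye, and the jars look unmoved; no verdict came back.

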